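# Nest the parts pots by colour and cap both stacks

## Robot

A 6-joint arm with a two-finger parallel gripper is mounted at the origin on the work surface; the furniture and walls round the work are solid. World frame = base frame: x ahead of the robot, y to its left, z up, the work surface at z = 0. Lengths are in m, angles in rad, forces in N, time in s.
With the tool pointing down it reaches from about 0.275 to 0.725 m from the base axis. Payload 15.9 kg.
Tool frame: the origin (TCP) lies at the very end of the fingers, on their centre line; the grasp point (between the pads) lies 19 mm behind it; z points along the fingers, y is the line along which they close (so a half turn about z gives the same grasp; the last joint's range is limited). The gripper opens to 85 mm and grips with 20 to 120 N. Pads are 22 mm wide; open, the fingers measure 114 mm over their backs; the gripper's body (76 mm by 85 mm) begins 54 mm behind the grasp point. The pads swing forward as they close: fully open they stand 13 mm farther back than shut.
Start: joints at [1.286, 0.213, -0.034, 1.323, 0, 1.571], TCP at [0.14, 0.48, 0.201] pointing down, gripper open.
Joint ranges: [-2.98, 2.98], [-0.74, 1.72], [-1.14, 1.35], [-2.1, 2.04], [-1.57, 1.44], [-3.14, 3.14]. Speed limits (rad/s): [1.89, 1.89, 2.39, 2.57, 3.14, 3.14].

## Interface

Orientations are given as a 3x3 rotation matrix whose columns are the frame's x, y, z axes.
In Python, from rig import ctrl, snapshot, get_calibration, spotter gives the robot as it stands.
- The arm moves only by the tool send_rows, never from a script. Its argument "deltas" is text: rows parted by semicolons, each of 7 numbers parted by spaces: the turn, a rotation vector about the world's x, y, z normalised to -1 to 1, where 1 is 0.1 rad, then the shift along the world's x, y, z normalised to -1 to 1, where 1 is 30 mm, then the closure, from 0 (fully open) to 1 (shut). A call has 1 to 8 rows; each row shifts and turns the commanded pose from where the row before left it; what a row does not reach is not made up. A row lasts 1/8 s, in which the tool goes at most 62.5 mm and 10.7 degrees, less where a joint would pass 70% of its speed; a pose out of reach is approached as far as the arm can. A call with a number of a shift or a turn outside -1 to 1 is refused whole. A call with a gripper value outside its range is refused whole. The fingers move at their own pace and stop on an object; the grip force is fixed at half the most. Time passes only in rows, so rows that do not move let the fingers close. It gives the time, the measured TCP pose, the force, the opening and the grip force at its end, in the units of the state.
- ctrl.observe(): the state, without advancing time (a new reading comes with each control period).
- snapshot(name): name is "scene" or "top" or "wrist"; returns (picture, depth): 420x560x3 uint8, red, green, blue; 420x560 float32, m along the optical axis (not along the pixel's ray), 0 where there is no reading.
- get_calibration(name): a dict with "fx", "fy", "cx", "cy" (pixels), "xyz" and "orientation" of the camera in the world. Camera axes: x right, y down, z forward; pixel columns grow to the right and rows downward; lengths in m; the calibration is good to about 2 mm. A picture is of the moment at which its call begins: read the wrist's pose just before it. get_calibration takes no time and is no camera call; for the wrist camera it gives the pose at the moment of the call.
- ctrl.hand_in(): hands the job in; it is judged then, once.
Trained networks look in the newest picture that a camera, given by its name, has taken for a name from the list of things; names that differ only in an ending like _2 or _b are one class to them, and where a whole thing is asked for, a point or a joint stands for the part that bears it (a point fixed in the world has none). Each returns a list of dicts, best first, with "p" (0 to 1); they miss things now and then, are a little off and sometimes report something else, mostly with a low value. They report only what shows in the picture. A call takes as long as a camera call. They do not tell look-alikes from the thing itself.
- spotter.find_in(query, camera): "xy" ([column, row] as shares, 0 to 1, of the picture: columns of its width, rows of its height, amid what is visible of it).
- spotter.mark_of(query, camera): "xy" ([column, row] as shares, 0 to 1, of the picture: columns of its width, rows of its height: a listed point, or the origin of a listed thing).
The state is a dict: "time_s": time; "joints": joint angles; "joint_velocities": joint speeds; "joint_torque": joint torques, N m; "eef_pos": TCP position; "eef_rot": TCP orientation; "contact_force": force on the tool from outside, world axes, zero at the start; "moment": the same for the moment, N m; "width": finger opening in m; "grip_force": force on a finger pad.
Only numpy, scipy, OpenCV 4.12 (cv2) and the standard library are available. Lean on these libraries where they do the work, as an engineer would, in place of code of your own. Each camera call takes 0.05 s, during which the arm holds its last target. There are 200 camera calls.

## Task

Put the empty parts pots away: nest every loose blue pot into the blue stack and every loose orange pot into the orange stack, each stack building up from the pot that is fixed to the bench. When all are fully seated, take two lids from the top of the spring-loaded lid holder and cap each stack with one, lid flat on the rim of its top pot. Leave the other two lids in the holder, and do not disturb the mug, the tape or the screwdriver.

Things in the scene. Friction and masses are not known exactly. Their poses are not given: they have to be found in the camera images.
- blue_0_centre (a point): Blue stacking pot, round, mouth up, 64 mm high, 120 g: straight collar 62 mm across (up to 3 mm less by direction) over the upper 26 mm, wall 2.5 mm; below it a shoulder, then a taper from 52 mm to a 42 mm foot; inner floor 20 mm up. Point: on the axis, half-way up; z = axis. Seated in another pot it stands 26 mm above it, shoulder on rim (about 2 mm play). Bottom pot of the blue stack, fixed to the bench by a steel disc 80 mm across; foot 4 mm up.
- blue_1_centre (a point): Blue stacking pot, round, mouth up, 64 mm high, 120 g: straight collar 62 mm across (up to 3 mm less by direction) over the upper 26 mm, wall 2.5 mm; below it a shoulder, then a taper from 52 mm to a 42 mm foot; inner floor 20 mm up. Point: on the axis, half-way up; z = axis. Seated in another pot it stands 26 mm above it, shoulder on rim (about 2 mm play). Loose on the bench; may be absent.
- blue_2_centre (a point): Blue stacking pot, round, mouth up, 64 mm high, 120 g: straight collar 62 mm across (up to 3 mm less by direction) over the upper 26 mm, wall 2.5 mm; below it a shoulder, then a taper from 52 mm to a 42 mm foot; inner floor 20 mm up. Point: on the axis, half-way up; z = axis. Seated in another pot it stands 26 mm above it, shoulder on rim (about 2 mm play). Loose on the bench; may be absent.
- blue_3_centre (a point): Blue stacking pot, round, mouth up, 64 mm high, 120 g: straight collar 62 mm across (up to 3 mm less by direction) over the upper 26 mm, wall 2.5 mm; below it a shoulder, then a taper from 52 mm to a 42 mm foot; inner floor 20 mm up. Point: on the axis, half-way up; z = axis. Seated in another pot it stands 26 mm above it, shoulder on rim (about 2 mm play). Loose on the bench; may be absent.
- orange_0_centre (a point): Orange stacking pot, round, mouth up, 64 mm high, 120 g: straight collar 62 mm across (up to 3 mm less by direction) over the upper 26 mm, wall 2.5 mm; below it a shoulder, then a taper from 52 mm to a 42 mm foot; inner floor 20 mm up. Point: on the axis, half-way up; z = axis. Seated in another pot it stands 26 mm above it, shoulder on rim (about 2 mm play). Bottom pot of the orange stack, fixed to the bench by a steel disc 80 mm across; foot 4 mm up.
- orange_1_centre (a point): Orange stacking pot, round, mouth up, 64 mm high, 120 g: straight collar 62 mm across (up to 3 mm less by direction) over the upper 26 mm, wall 2.5 mm; below it a shoulder, then a taper from 52 mm to a 42 mm foot; inner floor 20 mm up. Point: on the axis, half-way up; z = axis. Seated in another pot it stands 26 mm above it, shoulder on rim (about 2 mm play). Loose on the bench; may be absent.
- orange_2_centre (a point): Orange stacking pot, round, mouth up, 64 mm high, 120 g: straight collar 62 mm across (up to 3 mm less by direction) over the upper 26 mm, wall 2.5 mm; below it a shoulder, then a taper from 52 mm to a 42 mm foot; inner floor 20 mm up. Point: on the axis, half-way up; z = axis. Seated in another pot it stands 26 mm above it, shoulder on rim (about 2 mm play). Loose on the bench; may be absent.
- lid_1_centre (a point): White round lid, 40 g, topmost of four in the holder: flange 64 mm across, 8 mm thick; under it a plug 51 mm across, 8 mm deep, that drops into a pot's mouth (57 mm) until the flange rests on the rim. Point: on the axis, half-way up the flange; z = axis, plug down. Lids lie 16 mm apart in the holder. Seated, the point is 36 mm above the pot's.
- lid_2_centre (a point): White round lid, 40 g, second of four in the holder: flange 64 mm across, 8 mm thick; under it a plug 51 mm across, 8 mm deep, that drops into a pot's mouth (57 mm) until the flange rests on the rim. Point: on the axis, half-way up the flange; z = axis, plug down. Lids lie 16 mm apart in the holder. Seated, the point is 36 mm above the pot's.
- lid_3_centre (a point): White round lid, 40 g, third of four in the holder: flange 64 mm across, 8 mm thick; under it a plug 51 mm across, 8 mm deep, that drops into a pot's mouth (57 mm) until the flange rests on the rim. Point: on the axis, half-way up the flange; z = axis, plug down. Lids lie 16 mm apart in the holder. Seated, the point is 36 mm above the pot's.
- lid_4_centre (a point): White round lid, 40 g, lowest of four in the holder: flange 64 mm across, 8 mm thick; under it a plug 51 mm across, 8 mm deep, that drops into a pot's mouth (57 mm) until the flange rests on the rim. Point: on the axis, half-way up the flange; z = axis, plug down. Lids lie 16 mm apart in the holder. Seated, the point is 36 mm above the pot's.
- holder_axis (a point): Fixed lid holder: base 104 mm square, four 10 mm posts 39.5 mm out on its diagonals, a soft sprung plate (25 N/m) under the lids; when the top lid is pulled straight up the next rises 16 mm into its place in about 1 s. Point: on the axis, level with the post tops, 94 mm up, half-way up the top flange. x, y: along the base's sides; fingers pass between the posts (44 mm free) along x or y.
- mug_1: White mug standing behind the work, 82 mm across, 91 mm high; not to be moved. Origin: centre of its underside.
- tape_2: Roll of beige adhesive tape lying flat behind the work, 96 mm across, 25 mm high; not to be moved. Origin: centre of its underside.
- screwdriver_3: Blue-handled screwdriver, 172 mm long, lying at the left; not to be moved. Origin: middle of its underside, y along it.
Mind the look-alikes: they are no part of the job. What is shaped like the part that bears blue_2_centre but green is not meant. What is shaped like the part that bears blue_1_centre but turquoise is not meant.

How it is judged:
On the way, in this order (a step that is already met when the one before it is completed fails the run):
1. every pot is fully nested, upright, in the stack of its colour (((horizontal distance between blue_1_centre and blue_0_centre below 0.006 m and z of blue_1_centre in the frame of blue_0_centre between 0.023 and 0.029 m) or (horizontal distance between blue_1_centre and blue_2_centre below 0.006 m and z of blue_1_centre in the frame of blue_2_centre between 0.023 and 0.029 m) or (horizontal distance between blue_1_centre and blue_3_centre below 0.006 m and z of blue_1_centre in the frame of blue_3_centre between 0.023 and 0.029 m)) and angle between each of blue_1_centre, blue_2_centre, blue_3_centre, orange_1_centre, orange_2_centre's own z axis and vertical below 0.08 rad and ((horizontal distance between blue_2_centre and blue_0_centre below 0.006 m and z of blue_2_centre in the frame of blue_0_centre between 0.023 and 0.029 m) or (horizontal distance between blue_2_centre and blue_1_centre below 0.006 m and z of blue_2_centre in the frame of blue_1_centre between 0.023 and 0.029 m) or (horizontal distance between blue_2_centre and blue_3_centre below 0.006 m and z of blue_2_centre in the frame of blue_3_centre between 0.023 and 0.029 m)) and ((horizontal distance between blue_3_centre and blue_0_centre below 0.006 m and z of blue_3_centre in the frame of blue_0_centre between 0.023 and 0.029 m) or (horizontal distance between blue_3_centre and blue_1_centre below 0.006 m and z of blue_3_centre in the frame of blue_1_centre between 0.023 and 0.029 m) or (horizontal distance between blue_3_centre and blue_2_centre below 0.006 m and z of blue_3_centre in the frame of blue_2_centre between 0.023 and 0.029 m)) and ((horizontal distance between orange_1_centre and orange_0_centre below 0.006 m and z of orange_1_centre in the frame of orange_0_centre between 0.023 and 0.029 m) or (horizontal distance between orange_1_centre and orange_2_centre below 0.006 m and z of orange_1_centre in the frame of orange_2_centre between 0.023 and 0.029 m)) and ((horizontal distance between orange_2_centre and orange_0_centre below 0.006 m and z of orange_2_centre in the frame of orange_0_centre between 0.023 and 0.029 m) or (horizontal distance between orange_2_centre and orange_1_centre below 0.006 m and z of orange_2_centre in the frame of orange_1_centre between 0.023 and 0.029 m))), for 0.2 s.
2. each stack is capped with a lid from the holder (((((horizontal distance between lid_1_centre and blue_0_centre below 0.007 m and z of lid_1_centre in the frame of blue_0_centre between 0.033 and 0.039 m) or (horizontal distance between lid_1_centre and blue_1_centre below 0.007 m and z of lid_1_centre in the frame of blue_1_centre between 0.033 and 0.039 m) or (horizontal distance between lid_1_centre and blue_2_centre below 0.007 m and z of lid_1_centre in the frame of blue_2_centre between 0.033 and 0.039 m) or (horizontal distance between lid_1_centre and blue_3_centre below 0.007 m and z of lid_1_centre in the frame of blue_3_centre between 0.033 and 0.039 m)) and ((horizontal distance between lid_2_centre and orange_0_centre below 0.007 m and z of lid_2_centre in the frame of orange_0_centre between 0.033 and 0.039 m) or (horizontal distance between lid_2_centre and orange_1_centre below 0.007 m and z of lid_2_centre in the frame of orange_1_centre between 0.033 and 0.039 m) or (horizontal distance between lid_2_centre and orange_2_centre below 0.007 m and z of lid_2_centre in the frame of orange_2_centre between 0.033 and 0.039 m))) or (((horizontal distance between lid_1_centre and orange_0_centre below 0.007 m and z of lid_1_centre in the frame of orange_0_centre between 0.033 and 0.039 m) or (horizontal distance between lid_1_centre and orange_1_centre below 0.007 m and z of lid_1_centre in the frame of orange_1_centre between 0.033 and 0.039 m) or (horizontal distance between lid_1_centre and orange_2_centre below 0.007 m and z of lid_1_centre in the frame of orange_2_centre between 0.033 and 0.039 m)) and ((horizontal distance between lid_2_centre and blue_0_centre below 0.007 m and z of lid_2_centre in the frame of blue_0_centre between 0.033 and 0.039 m) or (horizontal distance between lid_2_centre and blue_1_centre below 0.007 m and z of lid_2_centre in the frame of blue_1_centre between 0.033 and 0.039 m) or (horizontal distance between lid_2_centre and blue_2_centre below 0.007 m and z of lid_2_centre in the frame of blue_2_centre between 0.033 and 0.039 m) or (horizontal distance between lid_2_centre and blue_3_centre below 0.007 m and z of lid_2_centre in the frame of blue_3_centre between 0.033 and 0.039 m)))) and angle between each of lid_1_centre, lid_2_centre's own z axis and vertical below 0.08 rad), for 0.2 s.
At the end, for the whole second after the job is handed in: Every loose pot upright in one of its colour, 26 mm (+-3) above it and within 6 mm of its axis; lid_1 and lid_2 at rest and level, one on each stack, on the top pot's rim (3 mm in height, 7 mm sideways); lid_3 and lid_4 still in the holder (all of step 1 and all of step 2 and horizontal distance between each of lid_3_centre, lid_4_centre and holder_axis below 0.01 m and angle between each of lid_3_centre, lid_4_centre's own z axis and vertical below 0.2 rad and z of each of lid_3_centre, lid_4_centre in the frame of holder_axis below 0.012 m and linear speed of each of lid_1, lid_2 below 0.03 m/s); the robot touches nothing.
It fails at once if the mug is moved by more than 30 mm (distance of mug_1 from where it was at the start of the episode above 0.03 m).
It fails at once if the tape roll is moved by more than 30 mm (distance of tape_2 from where it was at the start of the episode above 0.03 m).
It fails at once if the screwdriver is moved by more than 30 mm (distance of screwdriver_3 from where it was at the start of the episode above 0.03 m).
Of blue_1, blue_2, blue_3 only 2 to 3 are there at a start; the rules pass over those that are not, and their reading is None.
Of orange_1, orange_2 only 1 to 2 are there at a start; the rules pass over those that are not, and their reading is None.
At some moment in a run one of blue_1, blue_2, blue_3, orange_1, orange_2 may be knocked a few centimetres aside while the robot is not near it.
It also fails if it takes over 210 s, if anything falls off the work surface, if the arm or the gripper's body presses on something with over 40 N, if the wrist force passes 120 N, or if a joint passes its speed limit or range.

## Working session

There is one attempt and no reset: what is moved stays moved. The work goes in short steps, Python scripts to look and compute and a tool call to move; the robot and the scene stay as the last step left them, time stands still between calls to the robot, and variables do not carry over. Pictures are saved under pics/ and viewed, at most 14 in all, crops included, and the job is handed in when it is done.

Besides the shell and the picture viewer there is one more tool, called by a JSON object that holds its "api" and its "payload". send_rows: Moves the arm, as the interface text tells. Scaled input: -1 to 1 covers 30 mm each way for a shift and 0.1 rad each way for a turn. Its arguments: {"type":"object","properties":{"deltas":{"type":"string"}},"required":["deltas"]}

```bash
mkdir -p pics; cat > h.py <<'E'
import numpy as np, cv2
from rig import ctrl, snapshot, get_calibration, spotter
def cloud(name):
    c=get_calibration(name); p,d=snapshot(name)
    v,u=np.mgrid[0:420,0:560]
    P=np.stack([(u-c['cx'])/c['fx']*d,(v-c['cy'])/c['fy']*d,d],-1)
    W=P@np.array(c['orientation']).T+np.array(c['xyz'])
    W[d<=0]=np.nan
    return p,W
def save(p,n): cv2.imwrite('pics/'+n,cv2.cvtColor(p,cv2.COLOR_RGB2BGR))
E
python3 - <<'E'
from h import *
for n in('scene','top'):
    p,W=cloud(n); save(p,n+'0.png'); np.savez(n+'0.npz',p=p,W=W)
    c=get_calibration(n); print(n,np.round(c['xyz'],3),np.round(c['orientation'],2).tolist())
s=ctrl.observe(); print(s['time_s'],s['eef_pos'],np.round(s['eef_rot'],3).tolist(),s['width'])
E
```

```text
scene [-0.172 -0.69   1.24 ] [[0.72, -0.53, 0.46], [-0.7, -0.55, 0.46], [0.01, -0.65, -0.76]]
top [ 0.342 -0.033  1.182] [[0.02, -0.99, 0.15], [-1.0, -0.02, 0.02], [-0.02, -0.15, -0.99]]
0.1 [0.1403696  0.47957409 0.20010115] [[-0.96, 0.281, -0.0], [0.281, 0.96, -0.001], [0.0, -0.001, -1.0]] 0.0855616786029693
```

View pics/scene0.png

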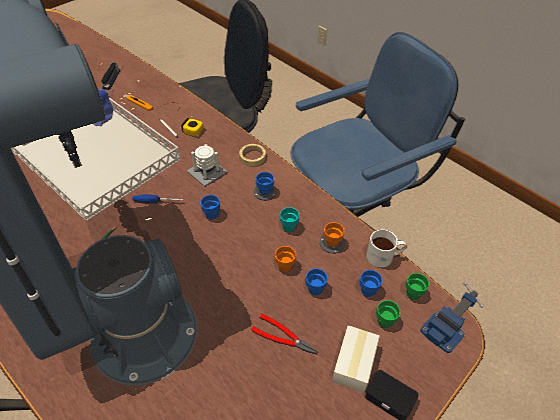

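View pics/top0.png

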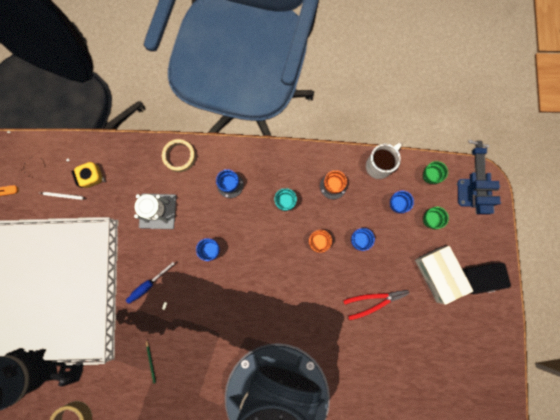

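The scene shows the fixed blue pot at top-view (228,182) and loose blue pots at (208,249), (362,239) and (401,202). The fixed orange pot is at (335,184) and the one loose orange is at (320,240). The holder is at (155,208). The turquoise and green pots are decoys.

```bash
cat >> h.py <<'E'
from scipy.optimize import least_squares
def circ(x,y,r=None):
    f=lambda q: np.hypot(x-q[0],y-q[1])-(q[2] if r is None else r)
    s=least_squares(f,[x.mean(),y.mean(),.03],loss='soft_l1',f_scale=.002)
    return s.x
def pots(p,W,zmin=.02):
    hsv=cv2.cvtColor(p,cv2.COLOR_RGB2HSV); H,S,V=cv2.split(hsv); out=[]
    for col,lo,hi in(('blue',105,125),('orange',4,20)):
        m=((H>=lo)&(H<=hi)&(S>150)&(V>60)&(W[...,2]>zmin)&(W[...,2]<.3)).astype(np.uint8)
        n,L,st,ce=cv2.connectedComponentsWithStats(m)
        for i in range(1,n):
            if st[i,4]<100: continue
            Q=W[(L==i)]; zt=np.nanpercentile(Q[:,2],97)
            R=Q[Q[:,2]>zt-.006]
            # outer upper ring: mid of extents of points in the top 20mm
            T=Q[Q[:,2]>zt-.02]
            c=circ(R[:,0],R[:,1])
            mid=(np.nanpercentile(T[:,:2],1,axis=0)+np.nanpercentile(T[:,:2],99,axis=0))/2
            out.append((col,c,zt,mid,ce[i].astype(int),st[i,4]))
    return out
E
python3 - <<'E'
from h import *
for n in('scene','top'):
    z=np.load(n+'0.npz'); print(n)
    for o in pots(z['p'],z['W']): print(o[0],np.round(o[1],4),round(o[2],4),np.round(o[3],4),o[4],o[5])
W=np.load('top0.npz')['W']
W=W[190:232,130:182].reshape(-1,3)
for lo,hi in((.085,.12),(.005,.03)):
    q=W[(W[:,2]>lo)&(W[:,2]<hi)]; print(len(q),np.round(np.nanpercentile(q,[2,50,98],axis=0),4).tolist())
q=W[(W[:,2]>.005)&(W[:,2]<.03)]
print(cv2.minAreaRect((q[:,:2]*1000).astype(np.float32)))
q=W[(W[:,2]>.09)&(W[:,2]<.12)]; print(circ(q[:,0],q[:,1]))
for q in('lid_1_centre','holder_axis','blue_0_centre','orange_0_centre'):
    r=spotter.mark_of(q,'top'); print(q,[(round(a['p'],2),np.round(np.array(a['xy'])*[560,420],1).tolist()) for a in r][:7])
E
```

```text
scene
blue [0.6017 0.1539 0.0296] 0.0711 [0.6009 0.1535] [264 181] 294
blue [0.3979 0.4899 0.1492] 0.0326 [0.2841 0.3969] [146 197] 112
blue [0.4044 0.201  0.0292] 0.0671 [0.4045 0.2027] [210 204] 305
blue [ 0.4408 -0.2311  0.0294] 0.0675 [ 0.4413 -0.2308] [316 279] 378
blue [ 0.5496 -0.3421  0.0294] 0.0673 [ 0.5494 -0.3422] [370 281] 392
orange [ 0.603  -0.1537  0.0293] 0.0714 [ 0.6035 -0.1537] [333 233] 379
orange [ 0.4332 -0.1128  0.0295] 0.0683 [ 0.4338 -0.1126] [284 256] 387
top
blue [0.6014 0.1546 0.0291] 0.0688 [0.6015 0.1543] [227 180] 347
blue [ 0.5508 -0.3405  0.0292] 0.0648 [ 0.5505 -0.3402] [402 201] 281
blue [ 0.4422 -0.2302  0.0291] 0.0648 [ 0.4438 -0.2308] [363 238] 257
blue [0.4049 0.2014 0.0289] 0.065 [0.4061 0.2018] [206 248] 236
blue [0.4492 0.5234 0.2072] 0.0293 [0.2876 0.3937] [140 289] 146
orange [ 0.6045 -0.1525  0.0296] 0.0693 [ 0.6044 -0.1522] [334 181] 389
orange [ 0.4345 -0.1118  0.0295] 0.0656 [ 0.4349 -0.1117] [319 240] 280
473 [[0.4874, 0.3373, 0.09], [0.5177, 0.3665, 0.0972], [0.5484, 0.3978, 0.1011]]
519 [[0.4674, 0.3171, 0.0052], [0.498, 0.3422, 0.0079], [0.569, 0.4151, 0.0195]]
((518.3394775390625, 371.4880065917969), (102.74335479736328, 147.479736328125), 1.1414042711257935)
[0.51756285 0.36688965 0.02374441]
lid_1_centre [(0.82, [145.9, 205.4])]
holder_axis [(0.71, [145.0, 206.1]), (0.6, [379.8, 161.2])]
blue_0_centre [(0.59, [224.4, 179.0])]
orange_0_centre [(0.84, [334.3, 186.2])]
```

{"api": "send_rows", "payload": {"deltas": "0 0 0.57 0.88 -0.93 0 0;0 0 0.57 0.88 -0.93 0 0;0 0 0.57 0.88 -0.93 0 0;0 0 0.57 0.88 -0.93 0 0;0 0 0.57 0.88 -0.93 0 0;0 0 0 0.88 -0.93 0 0;0 0 0 0.88 -0.93 0 0;0 0 0 0.88 -0.93 0 0"}}

```text
time_s: 1.3
eef_pos: [0.3524, 0.2556, 0.2006]
eef_rot: [[-1.0, -0.0, 0.0], [-0.0, 1.0, 0.0], [-0.0, 0.0, -1.0]]
contact_force: [1.1, 0.6, -0.2]
width: 0.0855
grip_force: 0.0
```

{"api": "send_rows", "payload": {"deltas": "0 0 0 0.88 -0.93 0 0.27;0 0 0 0.88 -0.93 0 0.27;0 0 0 0 0 0 0.27;0 0 0 0 0 0 0.27"}}

```text
time_s: 1.8
eef_pos: [0.4042, 0.201, 0.2005]
eef_rot: [[-1.0, 0.0, -0.0], [0.0, 1.0, 0.0], [0.0, 0.0, -1.0]]
contact_force: [-0.2, -0.3, 0.1]
width: 0.0621
grip_force: 0.0
```

```bash
python3 - <<'E'
from h import *
s=ctrl.observe(); e=s['eef_pos'];print(s['time_s'],e,np.round(s['eef_rot'],3).tolist(),s['width'],np.round(s['joints'],2),s['contact_force'])
p,W=cloud('scene')
m=(abs(W[...,0]-e[0])<.1)&(abs(W[...,1]-e[1])<.1)&(W[...,2]>.1)&(W[...,2]<.3)
Q=W[m]; print(m.sum(),np.round(Q[np.argsort(Q[:,2])][:12],4).tolist())
v,u=np.where(m); print(u.min(),u.max(),v.min(),v.max())
u0,v0=int(u.mean()),int(np.percentile(v,80)); cr=p[max(0,v0-80):v0+80,max(0,u0-100):u0+100]
save(cv2.resize(cr,None,fx=3,fy=3),'g1.png')
c=get_calibration('wrist');print(c['xyz'],np.round(c['orientation'],2).tolist())
p,W=cloud('wrist');save(p,'w1.png')
for o in pots(p,W): print(o[0],np.round(o[1],4),round(o[2],4),np.round(o[3],4),o[4],o[5])
E
```

```text
1.8 [0.4042205  0.20095089 0.20045164] [[-1.0, 0.0, -0.0], [0.0, 1.0, 0.0], [0.0, 0.0, -1.0]] 0.06211657280982875 [ 0.46  0.11 -0.15  1.3   0.    0.46] [-0.24396341 -0.30852021  0.11485999]
238 [[0.3969, 0.1722, 0.2387], [0.3983, 0.1648, 0.239], [0.3981, 0.2347, 0.239], [0.4113, 0.2322, 0.2402], [0.3954, 0.2405, 0.2408], [0.401, 0.233, 0.2422], [0.399, 0.165, 0.2424], [0.4029, 0.2306, 0.2427], [0.4077, 0.2319, 0.2427], [0.3965, 0.2413, 0.2436], [0.4099, 0.2345, 0.2436], [0.4116, 0.2318, 0.2443]]
185 219 138 170
[0.33062389 0.201376   0.37369434] [[0.0, 0.96, 0.29], [1.0, -0.0, -0.0], [-0.0, 0.29, -0.96]]
blue [0.5675 0.6372 0.3719] 0.0273 [0.2847 0.3975] [497  41] 1935
blue [0.4033 0.2019 0.0292] 0.0644 [0.4029 0.2021] [279 183] 2501
blue [0.5999 0.1542 0.0291] 0.0677 [0.5972 0.1546] [234 354] 2610
```

View pics/w1.png

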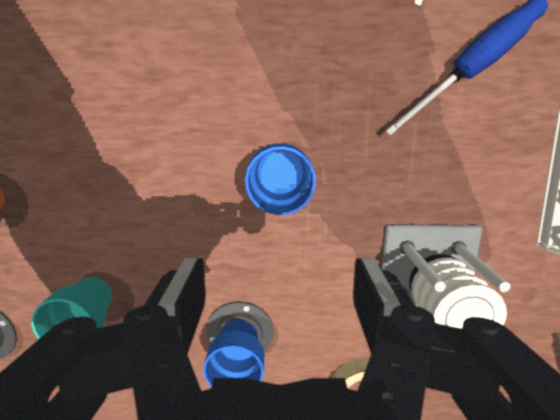

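The wrist view shows the loose blue pot at (279,183), with the fixed blue pot and the holder below it. I'll get the fingertip height from the depth data.

```bash
python3 - <<'E'
from h import *
p,W=cloud('wrist')
Q=W[250:420,130:420].reshape(-1,3);q=Q[Q[:,2]>.15]
q=q[np.argsort(q[:,2])];print(len(q),np.round(q[:10],4).tolist(),np.round(np.percentile(q[:,2],[1,5,10]),4))
for y0 in(0,1):
    r=q[(q[:,1]>.2)==y0]; r=r[r[:,2]<r[:,2].min()+.012]; print(np.round(r.min(0),4),np.round(r.max(0),4),len(r))
E
```

```text
24237 [[0.3987, 0.2327, 0.236], [0.4047, 0.2326, 0.236], [0.4071, 0.2327, 0.236], [0.4047, 0.1699, 0.2361], [0.4042, 0.1699, 0.2361], [0.4054, 0.17, 0.2366], [0.3979, 0.2325, 0.2367], [0.4058, 0.17, 0.2367], [0.4048, 0.17, 0.2368], [0.3987, 0.2325, 0.2369]] [0.2413 0.2495 0.2575]
[0.3923 0.1566 0.2361] [0.4156 0.1704 0.2481] 509
[0.3924 0.2321 0.236 ] [0.4161 0.246  0.2479] 503
```

View pics/g1.png

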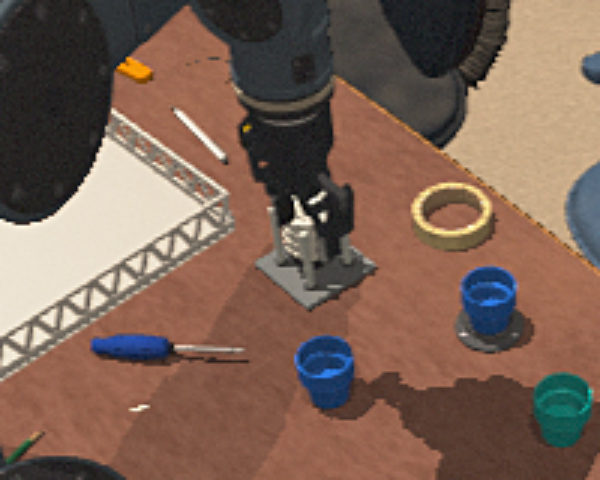

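{"api": "send_rows", "payload": {"deltas": "0 0 0 0 0 0 0;0 0 0 0 0 -0.8 0;0 0 0 0 0 -0.98 0;0 0 0 0 0 -0.98 0;0 0 0 0 0 -0.98 0;0 0 0 0 0 -0.98 0;0 0 0 0 0 -0.95 0;0 0 0 0 0 0 0"}}

```text
time_s: 2.95
eef_pos: [0.4029, 0.2004, 0.0292]
eef_rot: [[-1.0, -0.001, -0.003], [-0.001, 1.0, -0.001], [0.003, -0.001, -1.0]]
contact_force: [0.2, 0.2, 0.6]
width: 0.0854
grip_force: 0.0
```

```bash
python3 - <<'E'
from h import *
print(ctrl.observe()['eef_pos'],ctrl.observe()['contact_force'])
p,W=cloud('wrist');save(p,'w2.png')
for o in pots(p,W): print(o[0],np.round(o[1],4),round(o[2],4),np.round(o[3],4),o[4],o[5])
e=ctrl.observe()['eef_pos']
for s in(-1,1):
    m=(abs(W[...,0]-e[0])<.014)&((W[...,1]-e[1])*s>.040)&((W[...,1]-e[1])*s<.06)&(W[...,2]>.005)&(W[...,2]<.15)
    Q=W[m];print(m.sum(),np.round(np.percentile(Q,[0,2,50,100],axis=0),4).tolist())
E
```

```text
[0.4029244  0.20043519 0.02915617] [0.23965492 0.17610509 0.64149835]
blue [0.4032 0.2022 0.0292] 0.0641 [0.4032 0.2023] [283 274] 12177
8477 [[0.3899, 0.1409, 0.0723], [0.3906, 0.1413, 0.077], [0.3962, 0.1536, 0.1179], [0.4152, 0.1609, 0.1415]]
8762 [[0.3899, 0.2409, 0.0724], [0.3907, 0.2422, 0.0768], [0.3962, 0.248, 0.1187], [0.4151, 0.2609, 0.1409]]
```

View pics/w2.png

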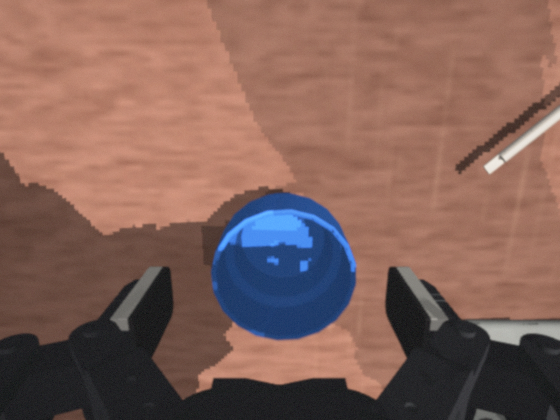

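The depth data puts the fingertips about 43 mm above the reported TCP when open, and about 36 mm at 62 mm opening. TCP z = 0.008 is safe under either reading, so I'll descend to that and grip.

{"api": "send_rows", "payload": {"deltas": "0 0 0 0 0.05 -0.36 0;0 0 0 0 0 -0.35 0;0 0 0 0 0 0 0.6;0 0 0 0 0 0 0.6;0 0 0 0 0 0 0.6;0 0 0 0 0 0 0.6"}}

```text
time_s: 3.75
eef_pos: [0.4049, 0.2025, 0.0097]
eef_rot: [[-1.0, -0.0, 0.001], [-0.0, 1.0, 0.0], [-0.001, 0.0, -1.0]]
contact_force: [-0.9, -1.1, 6.7]
width: 0.0599
grip_force: 65.4
```

```bash
python3 - <<'E'
from h import *
s=ctrl.observe();e=s['eef_pos'];print(e,s['contact_force'],s['width'],s['grip_force'])
p,W=cloud('wrist');save(p,'w3.png')
for o in pots(p,W): print(o[0],np.round(o[1],4),round(o[2],4),np.round(o[3],4),o[4],o[5])
hsv=cv2.cvtColor(p,cv2.COLOR_RGB2HSV)
for s in(-1,1):
    m=(abs(W[...,0]-e[0])<.014)&((W[...,1]-e[1])*s>.033)&((W[...,1]-e[1])*s<.06)&(W[...,2]>.005)&(W[...,2]<.15)&(hsv[...,1]<90)
    Q=W[m];print(m.sum(),np.round(np.percentile(Q,[0,2,50,100],axis=0),4).tolist())
E
```

```text
[0.40491438 0.20246805 0.00966289] [-0.93334388 -1.07281527  6.74757431] 0.05987045820068625 65.43131053447723
blue [0.4037 0.2023 0.0292] 0.0641 [0.4037 0.2026] [279 293] 16393
11777 [[0.3909, 0.1425, 0.0483], [0.3917, 0.1431, 0.06], [0.3953, 0.151, 0.1013], [0.4175, 0.1695, 0.1266]]
11775 [[0.3909, 0.2355, 0.0484], [0.3917, 0.2362, 0.0604], [0.3953, 0.2539, 0.1013], [0.4179, 0.2625, 0.1265]]
```

View pics/w3.png

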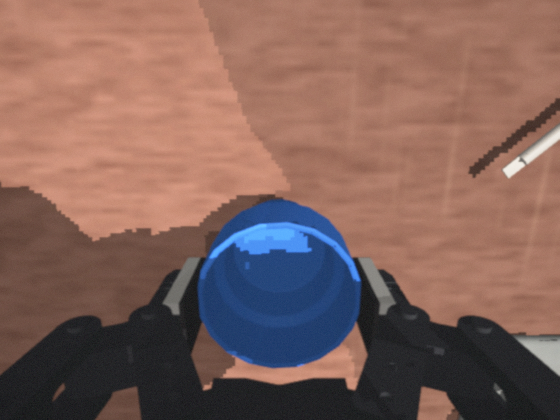

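{"api": "send_rows", "payload": {"deltas": "0 0 0 0 0 0.8 0.6;0 0 0 0 0 1 0.6;0 0 0 0 0 1 0.6;0 0 0 0 0 0 0.6"}}

```text
time_s: 4.3
eef_pos: [0.4058, 0.203, 0.095]
eef_rot: [[-1.0, -0.0, 0.003], [-0.0, 1.0, 0.002], [-0.003, 0.002, -1.0]]
contact_force: [-0.0, -0.4, -1.9]
width: 0.0598
grip_force: 65.5
```

```bash
python3 - <<'E'
from h import *
s=ctrl.observe();e=s['eef_pos'];print(e,s['contact_force'],s['width'],s['grip_force'])
p,W=cloud('scene')
m=(abs(W[...,0]-e[0])<.07)&(abs(W[...,1]-e[1])<.07)&(W[...,2]>.03)&(W[...,2]<.3)
v,u=np.where(m);u0,v0=int(u.mean()),int(v.mean());save(cv2.resize(p[v0-40:v0+50,u0-50:u0+60],None,fx=6,fy=6,interpolation=cv2.INTER_CUBIC),'g2.png')
hsv=cv2.cvtColor(p,cv2.COLOR_RGB2HSV)
d=m&(hsv[...,2]<70);Q=W[d];print(np.round(np.sort(Q[:,2])[:10],4))
for o in pots(p,W): print(o[0],np.round(o[1],4),round(o[2],4),np.round(o[3],4),o[4],o[5])
E
```

```text
[0.40578166 0.20300814 0.09502611] [-0.00865438 -0.35602998 -1.94983753] 0.05981796209299248 65.46380918473005
[0.1115 0.1374 0.1425 0.1444 0.1457 0.1458 0.1461 0.1466 0.1469 0.1473]
blue [0.601  0.1547 0.0294] 0.0715 [0.6007 0.1546] [264 181] 297
blue [0.4058 0.2016 0.0298] 0.1528 [0.3965 0.2041] [205 189] 237
blue [ 81.8438  75.7185 111.02  ] 0.0317 [0.2836 0.397 ] [146 197] 112
blue [ 0.4408 -0.2312  0.0294] 0.0668 [ 0.4411 -0.2315] [316 279] 370
blue [ 0.5493 -0.3418  0.0292] 0.0669 [ 0.5493 -0.3424] [370 281] 391
orange [ 0.6032 -0.1536  0.0295] 0.0716 [ 0.6038 -0.1535] [333 233] 379
orange [ 0.6822 -0.2832  0.0149] 0.0601 [ 0.6818 -0.2862] [383 243] 108
orange [ 0.4339 -0.112   0.0296] 0.0672 [ 0.4331 -0.1118] [284 256] 383
```

View pics/g2.png

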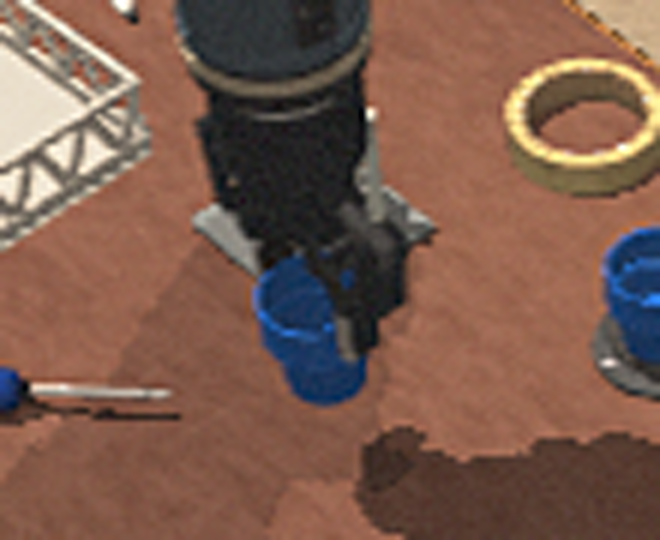

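The pot is gripped level with its rim 54 mm above the reported TCP, and the fingertips end on the collar. Next I carry it over the fixed blue pot.

{"api": "send_rows", "payload": {"deltas": "0 0 0 0 0 0.7 0.6;0 0 0 0.93 -0.22 0 0.6;0 0 0 0.94 -0.23 0 0.6;0 0 0 0.94 -0.23 0 0.6;0 0 0 0.94 -0.23 0 0.6;0 0 0 0.94 -0.23 0 0.6;0 0 0 0.94 -0.23 0 0.6;0 0 0 0.93 -0.22 0 0.6"}}

```text
time_s: 5.35
eef_pos: [0.6016, 0.1542, 0.1125]
eef_rot: [[-1.0, -0.0, -0.002], [-0.0, 1.0, -0.0], [0.002, -0.0, -1.0]]
contact_force: [-0.9, 0.4, -1.4]
width: 0.0599
grip_force: 65.4
```

{"api": "send_rows", "payload": {"deltas": "0 0 0 0 0 0 0.6;0 0 0 0 0 0 0.6"}}

```text
time_s: 5.6
eef_pos: [0.6004, 0.1546, 0.113]
eef_rot: [[-1.0, -0.0, -0.002], [-0.0, 1.0, -0.0], [0.002, -0.0, -1.0]]
contact_force: [-0.6, 0.6, -1.6]
width: 0.0598
grip_force: 65.4
```

```bash
python3 - <<'E'
from h import *
s=ctrl.observe();e=s['eef_pos'];print(e,s['contact_force'],s['width'],np.round(s['eef_rot'],3).tolist())
for n in('wrist','top','scene'):
  p,W=cloud(n)
  for o in pots(p,W): 
    if abs(o[1][0]-.6)<.05 and abs(o[1][1]-.15)<.05: print(n,o[0],np.round(o[1],4),round(o[2],4),np.round(o[3],4),o[4],o[5])
E
```

```text
[0.60041484 0.15458707 0.1130287 ] [-0.57493568  0.64425812 -1.62075623] 0.0598172418057882 [[-1.0, -0.0, -0.002], [-0.0, 1.0, -0.0], [0.002, -0.0, -1.0]]
wrist blue [0.5993 0.1545 0.0292] 0.1672 [0.5994 0.1548] [279 275] 23087
scene blue [0.6006 0.1546 0.0296] 0.1682 [0.5972 0.1549] [263 172] 533
```

{"api": "send_rows", "payload": {"deltas": "0 0 0 0.02 0 -0.8 0.6;0 0 0 0 0 -0.7 0.6;0 0 0 0 0 -0.5 0.6;0 0 0 0 0 -0.3 0.6;0 0 0 0 0 0 0.6"}}

```text
time_s: 6.38
eef_pos: [0.6016, 0.1547, 0.0449]
eef_rot: [[-1.0, -0.0, -0.0], [-0.0, 1.0, -0.0], [0.0, -0.0, -1.0]]
contact_force: [-0.7, -0.2, -0.9]
width: 0.0599
grip_force: 65.5
```

{"api": "send_rows", "payload": {"deltas": "0 0 0 0 0 -0.12 0.6;0 0 0 0 0 0 0.6;0 0 0 0 0 0 0.25;0 0 0 0 0 0 0;0 0 0 0 0 0 0;0 0 0 0 0 0.9 0;0 0 0 0 0 1 0;0 0 0 0 0 1 0"}}

```text
time_s: 7.38
eef_pos: [0.6018, 0.1546, 0.1295]
eef_rot: [[-1.0, -0.0, 0.0], [-0.0, 1.0, -0.0], [-0.0, -0.0, -1.0]]
contact_force: [0.3, -0.0, 0.0]
width: 0.0855
grip_force: 0.0
```

{"api": "send_rows", "payload": {"deltas": "0 0 0 0 0 0 0"}}

```text
time_s: 7.5
eef_pos: [0.6033, 0.155, 0.1309]
eef_rot: [[-1.0, -0.0, 0.004], [-0.0, 1.0, 0.001], [-0.004, 0.001, -1.0]]
contact_force: [-0.1, -0.4, -0.6]
width: 0.0853
grip_force: 0.0
```

```bash
cat >> h.py <<'E'
def rep(names):
    s=ctrl.observe();print(round(s['time_s'],2),np.round(s['eef_pos'],4),np.round(s['contact_force'],1),round(s['width'],4))
    for n in names:
        p,W=cloud(n)
        for o in pots(p,W):
            if o[5]>150 and o[1][2]<.04: print(n,o[0],np.round(o[1],4),round(o[2],4),o[4],o[5])
E
python3 -c "
from h import *
rep(['wrist','scene'])"
```

```text
7.5 [0.6033 0.155  0.1309] [-0.1 -0.4 -0.6] 0.0853
wrist blue [0.6008 0.1544 0.0291] 0.094 [277 207] 8149
scene blue [0.602  0.1537 0.0291] 0.0954 [264 178] 382
scene blue [ 0.4412 -0.2312  0.0292] 0.0668 [316 279] 379
scene blue [ 0.5492 -0.3415  0.0293] 0.0673 [370 281] 399
scene orange [ 0.6031 -0.1538  0.0296] 0.0716 [333 232] 372
scene orange [ 0.4335 -0.1123  0.0297] 0.0674 [284 256] 384
```

{"api": "send_rows", "payload": {"deltas": "0 0 0 -0.41 -0.99 0 0;0 0 0 -0.41 -0.99 0 0;0 0 0 -0.41 -0.99 0 0;0 0 0 -0.41 -0.99 0 0;0 0 0 -0.41 -0.99 0 0;0 0 0 -0.41 -0.99 0 0;0 0 0 -0.41 -0.99 0 0;0 0 0 -0.41 -0.99 0 0"}}

```text
time_s: 8.6
eef_pos: [0.5023, -0.0838, 0.1274]
eef_rot: [[-1.0, -0.0, -0.002], [-0.0, 1.0, 0.0], [0.002, 0.0, -1.0]]
contact_force: [1.0, -0.7, -0.5]
width: 0.0853
grip_force: 0.0
```

{"api": "send_rows", "payload": {"deltas": "0 0 0 -0.41 -0.98 0 0;0 0 0 -0.41 -0.98 0 0;0 0 0 -0.41 -0.98 -0.3 0;0 0 0 -0.41 -0.98 -0.5 0;0 0 0 -0.41 -0.98 -0.5 0;0 0 0 0 0 -0.7 0;0 0 0 0 0 0 0"}}

```text
time_s: 9.48
eef_pos: [0.4402, -0.2293, 0.0666]
eef_rot: [[-1.0, 0.0, -0.004], [0.0, 1.0, 0.002], [0.004, 0.002, -1.0]]
contact_force: [-0.4, -0.2, 0.2]
width: 0.0853
grip_force: 0.0
```

```bash
python3 -c "
from h import *
rep(['wrist'])"
```

```text
9.47 [ 0.4402 -0.2293  0.0666] [-0.4 -0.2  0.2] 0.0853
wrist blue [ 0.4402 -0.2311  0.0292] 0.0641 [274 243] 7487
wrist orange [ 0.4332 -0.1137  0.0294] 0.064 [496 221] 10922
```

{"api": "send_rows", "payload": {"deltas": "0 0 0 0.03 -0.05 -0.8 0;0 0 0 0 0 -0.8 0;0 0 0 0 0 -0.3 0;0 0 0 0 0 0 0;0 0 0 0 0 0 0.6;0 0 0 0 0 0 0.6;0 0 0 0 0 0 0.6;0 0 0 0 0 0 0.6"}}

```text
time_s: 10.52
eef_pos: [0.4438, -0.2316, 0.0129]
eef_rot: [[-1.0, -0.0, 0.002], [-0.0, 1.0, -0.0], [-0.002, -0.0, -1.0]]
contact_force: [-1.9, 4.6, 13.9]
width: 0.0604
grip_force: 61.9
```

{"api": "send_rows", "payload": {"deltas": "0 0 0 0 0 0.7 0.6;0 0 0 0 0 1 0.6;0 0 0 0 0 1 0.6;0 0 0 0 0 1 0.6;0 0 0 0 0 1 0.6;0 0 0 0 0 0 0.6;0 0 0 0 0 0 0.6"}}

```text
time_s: 11.4
eef_pos: [0.4427, -0.2314, 0.1522]
eef_rot: [[-1.0, -0.0, -0.0], [-0.0, 1.0, 0.0], [0.0, 0.0, -1.0]]
contact_force: [-0.2, -0.6, -1.7]
width: 0.0601
grip_force: 65.5
```

```bash
python3 -c "
from h import *
rep(['wrist','scene'])"
```

```text
11.4 [ 0.4427 -0.2314  0.1522] [-0.2 -0.6 -1.7] 0.0601
wrist blue [ 0.4395 -0.2315  0.0292] 0.2033 [278 278] 19286
wrist blue [ 0.5523 -0.3376  0.0341] 0.0645 [134 295] 1319
wrist orange [ 0.433  -0.1138  0.0294] 0.0639 [438 182] 4344
wrist orange [ 0.4298 -0.2141  0.0042] 0.2567 [347 354] 1377
scene blue [0.6013 0.1541 0.0293] 0.0965 [264 178] 384
scene blue [ 0.4391 -0.2313  0.0291] 0.2053 [317 253] 413
scene blue [ 0.5495 -0.3421  0.029 ] 0.0665 [370 281] 395
scene orange [ 0.4335 -0.1125  0.0294] 0.0677 [284 256] 388
```

{"api": "send_rows", "payload": {"deltas": "0 0 0 0.41 0.99 0 0.6;0 0 0 0.41 0.99 0 0.6;0 0 0 0.41 0.99 0 0.6;0 0 0 0.41 0.99 0 0.6;0 0 0 0.41 0.99 0 0.6;0 0 0 0.41 0.99 0 0.6;0 0 0 0.41 0.99 0 0.6;0 0 0 0.41 0.99 0 0.6"}}

```text
time_s: 12.5
eef_pos: [0.5411, 0.0072, 0.1516]
eef_rot: [[-1.0, -0.0, -0.001], [-0.0, 1.0, -0.0], [0.001, -0.0, -1.0]]
contact_force: [0.6, -0.7, -2.0]
width: 0.0601
grip_force: 65.5
```

{"api": "send_rows", "payload": {"deltas": "0 0 0 0.42 0.99 0 0.6;0 0 0 0.42 0.99 0 0.6;0 0 0 0.42 0.99 0 0.6;0 0 0 0.42 0.99 0 0.6;0 0 0 0.42 0.99 0 0.6;0 0 0 0 0 -0.3 0.6;0 0 0 0 0 0 0.6"}}

```text
time_s: 13.38
eef_pos: [0.6033, 0.1541, 0.142]
eef_rot: [[-1.0, -0.0, -0.003], [-0.0, 1.0, -0.001], [0.003, -0.001, -1.0]]
contact_force: [0.6, -0.4, -0.7]
width: 0.06
grip_force: 65.5
```

```bash
python3 -c "
from h import *
rep(['wrist','scene'])"
```

```text
13.38 [0.6033 0.1541 0.142 ] [ 0.6 -0.4 -0.7] 0.06
wrist blue [0.6001 0.1541 0.0292] 0.1929 [279 266] 22001
scene blue [0.6016 0.1537 0.0297] 0.1929 [263 169] 648
scene blue [ 0.549  -0.3418  0.0291] 0.0673 [370 281] 391
scene orange [ 0.6034 -0.153   0.0294] 0.0714 [333 232] 373
scene orange [ 0.4337 -0.1124  0.0297] 0.0668 [284 256] 380
```

{"api": "send_rows", "payload": {"deltas": "0 0 0 0 0 -0.8 0.6;0 0 0 0 0 -0.7 0.6;0 0 0 0 0 -0.45 0.6;0 0 0 0 0 -0.25 0.6;0 0 0 0 0 -0.15 0.6;0 0 0 0 0 0 0.6;0 0 0 0 0 0 0.6"}}

```text
time_s: 14.35
eef_pos: [0.6046, 0.1547, 0.0735]
eef_rot: [[-1.0, -0.0, 0.001], [-0.0, 1.0, 0.0], [-0.001, 0.0, -1.0]]
contact_force: [0.7, -0.3, -1.3]
width: 0.0599
grip_force: 65.5
```

{"api": "send_rows", "payload": {"deltas": "0 0 0 0 0 0 0.25;0 0 0 0 0 0 0;0 0 0 0 0 0 0;0 0 0 0 0 0.9 0;0 0 0 0 0 1 0;0 0 0 0 0 0 0;0 0 0 0 0 0 0"}}

```text
time_s: 15.22
eef_pos: [0.6041, 0.1546, 0.1294]
eef_rot: [[-1.0, -0.0, -0.0], [-0.0, 1.0, -0.0], [0.0, -0.0, -1.0]]
contact_force: [-0.2, 0.1, -0.3]
width: 0.0857
grip_force: 0.0
```

```bash
python3 -c "
from h import *
rep(['wrist','scene'])"
```

```text
15.22 [0.6041 0.1546 0.1294] [-0.2  0.1 -0.3] 0.0857
wrist blue [0.6012 0.155  0.0291] 0.1199 [279 219] 10951
scene blue [0.6012 0.1545 0.0289] 0.1221 [264 175] 495
scene blue [ 0.5494 -0.3419  0.0293] 0.067 [370 281] 394
scene orange [ 0.6032 -0.1532  0.0297] 0.0713 [333 232] 378
scene orange [ 0.4334 -0.1127  0.0295] 0.0678 [284 256] 385
```

{"api": "send_rows", "payload": {"deltas": "0 0 0 -0.11 -0.97 0 0;0 0 0 -0.11 -0.97 0 0;0 0 0 -0.11 -0.97 0 0;0 0 0 -0.11 -0.97 0 0;0 0 0 -0.11 -0.97 0 0;0 0 0 -0.11 -0.97 0 0;0 0 0 -0.11 -0.97 0 0;0 0 0 -0.11 -0.97 0 0"}}

```text
time_s: 16.32
eef_pos: [0.5772, -0.079, 0.1292]
eef_rot: [[-1.0, -0.0, -0.001], [-0.0, 1.0, 0.0], [0.001, 0.0, -1.0]]
contact_force: [-0.3, -0.2, -0.1]
width: 0.0856
grip_force: 0.0
```

{"api": "send_rows", "payload": {"deltas": "0 0 0 -0.1 -0.97 0 0;0 0 0 -0.1 -0.97 0 0;0 0 0 -0.1 -0.97 0 0;0 0 0 -0.1 -0.97 0 0;0 0 0 -0.1 -0.98 0 0;0 0 0 -0.1 -0.98 0 0;0 0 0 -0.1 -0.98 0 0;0 0 0 -0.1 -0.98 0 0"}}

```text
time_s: 17.32
eef_pos: [0.5533, -0.3129, 0.1291]
eef_rot: [[-1.0, -0.0, -0.001], [-0.0, 1.0, 0.001], [0.001, 0.001, -1.0]]
contact_force: [0.4, 0.3, -0.8]
width: 0.0852
grip_force: 0.0
```

{"api": "send_rows", "payload": {"deltas": "0 0 0 -0.1 -0.98 -0.4 0;0 0 0 0 0 -0.8 0;0 0 0 0 0 -0.9 0;0 0 0 0 0 0 0;0 0 0 0 0 0 0"}}

```text
time_s: 17.95
eef_pos: [0.5511, -0.3416, 0.0678]
eef_rot: [[-1.0, -0.0, 0.0], [-0.0, 1.0, -0.0], [-0.0, -0.0, -1.0]]
contact_force: [-0.5, -0.8, 0.4]
width: 0.0853
grip_force: 0.0
```

```bash
python3 -c "
from h import *
rep(['wrist'])"
```

```text
17.95 [ 0.5511 -0.3416  0.0678] [-0.5 -0.8  0.4] 0.0853
wrist blue [ 0.5488 -0.3423  0.0291] 0.0641 [277 237] 7567
```

{"api": "send_rows", "payload": {"deltas": "0 0 0 -0.03 0 -0.8 0;0 0 0 0 0 -0.8 0;0 0 0 0 0 -0.28 0;0 0 0 0 0 0 0;0 0 0 0 0 0 0.6;0 0 0 0 0 0 0.6;0 0 0 0 0 0 0.6;0 0 0 0 0 0 0.6"}}

```text
time_s: 19.0
eef_pos: [0.5508, -0.3422, 0.0123]
eef_rot: [[-1.0, -0.0, 0.002], [-0.0, 1.0, -0.001], [-0.002, -0.001, -1.0]]
contact_force: [-1.9, -0.1, 8.2]
width: 0.0597
grip_force: 64.8
```

{"api": "send_rows", "payload": {"deltas": "0 0 0 0 0 0.7 0.6;0 0 0 0 0 1 0.6;0 0 0 0 0 1 0.6;0 0 0 0 0 1 0.6;0 0 0 0 0 1 0.6;0 0 0 0 0 1 0.6;0 0 0 0 0 0 0.6;0 0 0 0 0 0 0.6"}}

```text
time_s: 20.0
eef_pos: [0.5498, -0.3415, 0.1811]
eef_rot: [[-1.0, -0.0, -0.0], [-0.0, 1.0, 0.0], [0.0, 0.0, -1.0]]
contact_force: [-1.0, 0.3, -1.7]
width: 0.0597
grip_force: 65.3
```

```bash
python3 -c "
from h import *
rep(['wrist','scene'])"
```

```text
20.0 [ 0.5498 -0.3415  0.1811] [-1.   0.3 -1.7] 0.0597
wrist blue [ 0.5481 -0.3415  0.0292] 0.2329 [278 281] 19984
wrist orange [ 0.4336 -0.112   0.0312] 0.0638 [542  41] 1953
wrist orange [ 0.603  -0.1551  0.0294] 0.0678 [490 242] 4934
scene blue [0.6012 0.1536 0.0286] 0.1212 [264 180] 342
scene blue [ 0.5486 -0.3414  0.0294] 0.235 [378 247] 480
scene orange [ 0.6031 -0.1531  0.0297] 0.071 [333 232] 374
scene orange [ 0.4336 -0.1125  0.0294] 0.0673 [284 256] 378
```

{"api": "send_rows", "payload": {"deltas": "0 0 0 0.1 0.97 0 0.6;0 0 0 0.1 0.97 0 0.6;0 0 0 0.1 0.97 0 0.6;0 0 0 0.1 0.97 0 0.6;0 0 0 0.1 0.97 0 0.6;0 0 0 0.1 0.97 0 0.6;0 0 0 0.1 0.97 0 0.6;0 0 0 0.1 0.97 0 0.6"}}

```text
time_s: 21.1
eef_pos: [0.5735, -0.1077, 0.1808]
eef_rot: [[-1.0, -0.0, -0.001], [-0.0, 1.0, 0.0], [0.001, 0.0, -1.0]]
contact_force: [1.3, 0.2, -1.5]
width: 0.0597
grip_force: 65.2
```

{"api": "send_rows", "payload": {"deltas": "0 0 0 0.1 0.97 0 0.6;0 0 0 0.1 0.97 0 0.6;0 0 0 0.1 0.97 0 0.6;0 0 0 0.11 0.98 0 0.6;0 0 0 0.11 0.98 0 0.6;0 0 0 0.11 0.98 0 0.6;0 0 0 0.11 0.98 0 0.6;0 0 0 0.11 0.98 0 0.6"}}

```text
time_s: 22.1
eef_pos: [0.5991, 0.1264, 0.1808]
eef_rot: [[-1.0, -0.0, -0.001], [-0.0, 1.0, -0.0], [0.001, -0.0, -1.0]]
contact_force: [-0.4, 0.1, -0.2]
width: 0.0597
grip_force: 65.2
```

{"api": "send_rows", "payload": {"deltas": "0 0 0 0.11 0.97 0 0.6;0 0 0 0 0 -0.4 0.6;0 0 0 0 0 0 0.6;0 0 0 0 0 0 0.6"}}

```text
time_s: 22.6
eef_pos: [0.6026, 0.1538, 0.1695]
eef_rot: [[-1.0, 0.001, -0.0], [0.001, 1.0, -0.0], [0.0, -0.0, -1.0]]
contact_force: [-0.5, -0.1, -0.3]
width: 0.0596
grip_force: 65.3
```

```bash
python3 -c "
from h import *
rep(['wrist','scene'])"
```

```text
22.6 [0.6026 0.1538 0.1695] [-0.5 -0.1 -0.3] 0.0596
wrist blue [0.6008 0.1537 0.0292] 0.2211 [279 268] 22729
scene blue [0.6008 0.1536 0.0289] 0.2208 [263 166] 780
scene orange [ 0.6032 -0.1534  0.0294] 0.0715 [333 232] 379
scene orange [ 0.4337 -0.1125  0.0295] 0.0676 [284 256] 387
```

{"api": "send_rows", "payload": {"deltas": "0 0 0 0 0.02 -0.8 0.6;0 0 0 0 0 -0.7 0.6;0 0 0 0 0 -0.5 0.6;0 0 0 0 0 -0.28 0.6;0 0 0 0 0 -0.16 0.6;0 0 0 0 0 0 0.6;0 0 0 0 0 0 0.6"}}

```text
time_s: 23.58
eef_pos: [0.6031, 0.1553, 0.097]
eef_rot: [[-1.0, -0.0, 0.001], [-0.0, 1.0, 0.0], [-0.001, 0.0, -1.0]]
contact_force: [0.5, -0.1, -0.6]
width: 0.0596
grip_force: 65.3
```

{"api": "send_rows", "payload": {"deltas": "0 0 0 0 0 0 0.25;0 0 0 0 0 0 0;0 0 0 0 0 0 0;0 0 0 0 0 0.9 0;0 0 0 0 0 1 0;0 0 0 0 0 0 0;0 0 0 0 0 0 0"}}

```text
time_s: 24.45
eef_pos: [0.6026, 0.1552, 0.1528]
eef_rot: [[-1.0, -0.0, -0.0], [-0.0, 1.0, -0.0], [0.0, -0.0, -1.0]]
contact_force: [0.1, -0.1, -0.7]
width: 0.0856
grip_force: 0.0
```

```bash
python3 -c "
from h import *
rep(['wrist','scene'])"
```

```text
24.45 [0.6026 0.1552 0.1528] [ 0.1 -0.1 -0.7] 0.0856
wrist blue [0.6013 0.1552 0.0291] 0.1459 [278 221] 11545
scene blue [0.6017 0.1552 0.029 ] 0.1467 [264 172] 593
scene orange [ 0.603  -0.1533  0.0297] 0.0714 [333 232] 372
scene orange [ 0.4337 -0.1123  0.0293] 0.0671 [284 256] 381
```

{"api": "send_rows", "payload": {"deltas": "0 0 0 -0.56 -0.89 0 0;0 0 0 -0.56 -0.89 0 0;0 0 0 -0.56 -0.89 0 0;0 0 0 -0.56 -0.89 0 0;0 0 0 -0.56 -0.89 0 0;0 0 0 -0.56 -0.89 0 0;0 0 0 -0.56 -0.89 0 0;0 0 0 -0.56 -0.89 0 0"}}

```text
time_s: 25.55
eef_pos: [0.4673, -0.0591, 0.1528]
eef_rot: [[-1.0, -0.0, -0.001], [-0.0, 1.0, 0.0], [0.001, 0.0, -1.0]]
contact_force: [1.2, -0.1, -0.1]
width: 0.0856
grip_force: 0.0
```

{"api": "send_rows", "payload": {"deltas": "0 0 0 -0.56 -0.89 -0.4 0;0 0 0 -0.56 -0.89 -0.6 0;0 0 0 0 0 -0.95 0;0 0 0 0 0 -0.95 0;0 0 0 0 0 0 0;0 0 0 0 0 0 0"}}

```text
time_s: 26.3
eef_pos: [0.435, -0.1117, 0.0671]
eef_rot: [[-1.0, -0.0, 0.0], [-0.0, 1.0, -0.0], [-0.0, -0.0, -1.0]]
contact_force: [-0.3, 0.6, 0.8]
width: 0.0855
grip_force: 0.0
```

```bash
python3 -c "
from h import *
rep(['wrist'])"
```

```text
26.3 [ 0.435  -0.1117  0.0671] [-0.3  0.6  0.8] 0.0855
wrist orange [ 0.4328 -0.1127  0.0293] 0.0643 [277 237] 7841
```

{"api": "send_rows", "payload": {"deltas": "0 0 0 -0.03 -0.03 -0.8 0;0 0 0 0 0 -0.8 0;0 0 0 0 0 -0.26 0;0 0 0 0 0 0 0;0 0 0 0 0 0 0.6;0 0 0 0 0 0 0.6;0 0 0 0 0 0 0.6;0 0 0 0 0 0 0.6"}}

```text
time_s: 27.35
eef_pos: [0.4347, -0.1126, 0.0118]
eef_rot: [[-1.0, -0.0, 0.002], [-0.0, 1.0, 0.0], [-0.002, 0.0, -1.0]]
contact_force: [-2.2, 2.1, 12.6]
width: 0.0596
grip_force: 62.7
```

{"api": "send_rows", "payload": {"deltas": "0 0 0 0 0 0.7 0.6;0 0 0 0 0 1 0.6;0 0 0 0 0 1 0.6;0 0 0 0 0 1 0.6;0 0 0 0 0 0 0.6;0 0 0 0 0 0 0.6"}}

```text
time_s: 28.1
eef_pos: [0.4337, -0.1126, 0.1213]
eef_rot: [[-1.0, -0.0, -0.0], [-0.0, 1.0, 0.0], [0.0, 0.0, -1.0]]
contact_force: [-0.7, 1.0, -1.1]
width: 0.0593
grip_force: 66.3
```

```bash
python3 -c "
from h import *
rep(['wrist','scene'])"
```

```text
28.1 [ 0.4337 -0.1126  0.1213] [-0.7  1.  -1.1] 0.0593
wrist orange [ 0.4319 -0.1127  0.0293] 0.1734 [276 289] 20964
scene blue [0.6026 0.1549 0.0292] 0.1445 [261 176] 361
scene orange [ 0.4326 -0.1122  0.0295] 0.1778 [283 236] 370
scene orange [ 0.603  -0.1531  0.0294] 0.072 [333 233] 379
```

{"api": "send_rows", "payload": {"deltas": "0 0 0 0.95 -0.23 0 0.6;0 0 0 0.95 -0.23 0 0.6;0 0 0 0.95 -0.23 0 0.6;0 0 0 0.95 -0.23 0 0.6;0 0 0 0.95 -0.22 0 0.6;0 0 0 0.94 -0.22 0 0.6;0 0 0 0 0 0 0.6;0 0 0 0 0 0 0.6"}}

```text
time_s: 29.2
eef_pos: [0.6037, -0.1533, 0.1208]
eef_rot: [[-1.0, -0.0, -0.002], [-0.0, 1.0, 0.0], [0.002, 0.0, -1.0]]
contact_force: [0.9, 0.1, -1.3]
width: 0.0591
grip_force: 66.2
```

```bash
python3 -c "
from h import *
rep(['wrist','scene'])"
```

```text
29.2 [ 0.6037 -0.1533  0.1208] [ 0.9  0.1 -1.3] 0.0591
wrist orange [ 0.6019 -0.1534  0.0293] 0.1727 [279 272] 21975
scene blue [0.6025 0.155  0.0292] 0.1477 [264 172] 594
scene orange [ 0.6022 -0.1533  0.0292] 0.1752 [334 222] 730
```

Now down from 0.173 to 0.096, with a +1 mm x shift.

{"api": "send_rows", "payload": {"deltas": "0 0 0 0.03 0 -0.8 0.6;0 0 0 0 0 -0.8 0.6;0 0 0 0 0 -0.5 0.6;0 0 0 0 0 -0.3 0.6;0 0 0 0 0 -0.16 0.6;0 0 0 0 0 0 0.6;0 0 0 0 0 0 0.6"}}

```text
time_s: 30.18
eef_pos: [0.6059, -0.1536, 0.0454]
eef_rot: [[-1.0, -0.0, 0.001], [-0.0, 1.0, -0.0], [-0.001, -0.0, -1.0]]
contact_force: [0.2, -0.7, -1.2]
width: 0.0596
grip_force: 66.2
```

{"api": "send_rows", "payload": {"deltas": "0 0 0 0 0 0 0.25;0 0 0 0 0 0 0;0 0 0 0 0 0 0;0 0 0 0 0 0.9 0;0 0 0 0 0 1 0;0 0 0 0 0 1 0;0 0 0 0 0 0 0;0 0 0 0 0 0 0"}}

```text
time_s: 31.18
eef_pos: [0.6053, -0.1534, 0.1312]
eef_rot: [[-1.0, -0.0, -0.001], [-0.0, 1.0, 0.0], [0.001, 0.0, -1.0]]
contact_force: [-0.6, 0.8, 0.1]
width: 0.0853
grip_force: 0.0
```

```bash
python3 -c "
from h import *
rep(['wrist','scene','top'])"
```

```text
31.18 [ 0.6053 -0.1534  0.1312] [-0.6  0.8  0.1] 0.0853
wrist orange [ 0.6039 -0.1538  0.0293] 0.0941 [278 209] 8420
scene blue [0.601  0.1541 0.0295] 0.1493 [264 172] 601
scene orange [ 0.6038 -0.1538  0.0295] 0.0968 [333 230] 487
top blue [0.6019 0.1555 0.0291] 0.1456 [224 176] 560
```

{"api": "send_rows", "payload": {"deltas": "0 0 0 -0.16 0.96 0.5 0;0 0 0 -0.16 0.96 0.5 0;0 0 0 -0.16 0.96 0 0;0 0 0 -0.16 0.96 0 0;0 0 0 -0.16 0.96 0 0;0 0 0 -0.16 0.96 0 0;0 0 0 -0.16 0.96 0 0;0 0 0 -0.16 0.96 0 0"}}

```text
time_s: 32.33
eef_pos: [0.5665, 0.0778, 0.1612]
eef_rot: [[-1.0, -0.0, -0.001], [-0.0, 1.0, -0.0], [0.001, -0.0, -1.0]]
contact_force: [0.1, 0.0, 0.1]
width: 0.0852
grip_force: 0.0
```

{"api": "send_rows", "payload": {"deltas": "0 0 0 -0.16 0.96 0 0;0 0 0 -0.16 0.96 0 0;0 0 0 -0.16 0.96 0 0;0 0 0 -0.16 0.96 0 0;0 0 0 -0.16 0.97 0 0;0 0 0 -0.16 0.97 0 0;0 0 0 -0.16 0.97 0 0;0 0 0 -0.17 0.97 0 0"}}

```text
time_s: 33.33
eef_pos: [0.5279, 0.3093, 0.1611]
eef_rot: [[-1.0, -0.0, -0.001], [-0.0, 1.0, -0.001], [0.001, -0.001, -1.0]]
contact_force: [-0.6, 0.2, -0.4]
width: 0.0855
grip_force: 0.0
```

{"api": "send_rows", "payload": {"deltas": "0 0 0 -0.18 0.97 -0.4 0;0 0 0 -0.18 0.97 -0.4 0;0 0 0 0 0 0 0;0 0 0 0 0 0 0"}}

```text
time_s: 33.83
eef_pos: [0.5175, 0.3662, 0.1376]
eef_rot: [[-1.0, -0.0, -0.0], [-0.0, 1.0, -0.001], [0.0, -0.001, -1.0]]
contact_force: [-0.7, 0.5, -0.1]
width: 0.0853
grip_force: 0.0
```

```bash
cat >> h.py <<'E'
def lid(names,zlo,zhi,xy=(.517,.367),pic=None):
    s=ctrl.observe();print(round(s['time_s'],2),np.round(s['eef_pos'],4),np.round(s['contact_force'],1),round(s['width'],4),s['grip_force'])
    for n in names:
        p,W=cloud(n); 
        if pic: save(p,pic+n+'.png')
        hsv=cv2.cvtColor(p,cv2.COLOR_RGB2HSV)
        m=(hsv[...,1]<60)&(hsv[...,2]>150)&(np.hypot(W[...,0]-xy[0],W[...,1]-xy[1])<.06)&(W[...,2]>zlo)&(W[...,2]<zhi)
        nn,L,st,ce=cv2.connectedComponentsWithStats(m.astype(np.uint8))
        if nn<2: print(n,'none');continue
        i=1+st[1:,4].argmax(); Q=W[L==i]
        hull=cv2.convexHull((Q[:,:2]*1000).astype(np.float32)).reshape(-1,2)/1000
        print(n,len(Q),'z',np.round(np.percentile(Q[:,2],[2,50,98]),4),'circle',np.round(circ(hull[:,0],hull[:,1]),4),'mean',np.round(Q.mean(0),4))
E
python3 -c "
from h import *
lid(['wrist','scene','top'],.086,.11,pic='l1')"
```

```text
33.83 [0.5175 0.3662 0.1376] [-0.7  0.5 -0.1] 0.0853 0.0
wrist 5709 z [0.0959 0.0977 0.099 ] circle [0.5166 0.3677 0.0311] mean [0.5086 0.3671 0.0976]
scene 136 z [0.0944 0.1001 0.1057] circle [0.5158 0.3665 0.0303] mean [0.5106 0.3661 0.0999]
top 308 z [0.0898 0.097  0.1018] circle [0.5056 0.3678 0.035 ] mean [0.5071 0.3669 0.0969]
```

View pics/l1wrist.png

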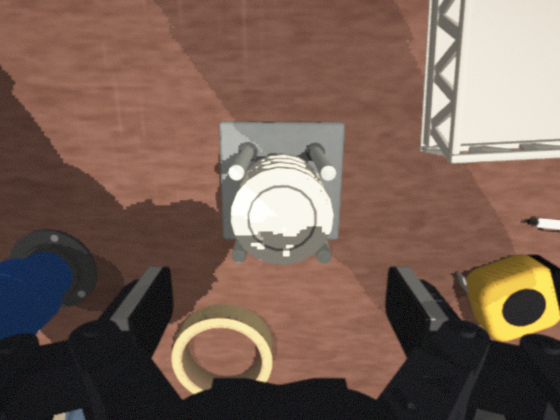

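The view shows the top lid at about (282,212), with the holder's posts square to the image and so to the gripper.

```bash
python3 -c "
from h import *
c=get_calibration('wrist');R=np.array(c['orientation'])
for u,v,z in((282,212,.098),(282,213,.094)):
    d=R@[(u-c['cx'])/c['fx'],(v-c['cy'])/c['fy'],1];print(np.array(c['xyz'])+d*(z-c['xyz'][2])/d[2])
"
```

```text
[0.51428683 0.36794226 0.098     ]
[0.51625705 0.36797447 0.094     ]
```

{"api": "send_rows", "payload": {"deltas": "0 0 0 0 0.03 -0.9 0;0 0 0 0 0 -0.9 0;0 0 0 0 0 -0.7 0;0 0 0 0 0 -0.45 0;0 0 0 0 0 0 0;0 0 0 0 0 0 0"}}

```text
time_s: 34.72
eef_pos: [0.5181, 0.3678, 0.0503]
eef_rot: [[-1.0, -0.0, 0.001], [-0.0, 1.0, 0.001], [-0.001, 0.001, -1.0]]
contact_force: [0.2, 0.9, 0.2]
width: 0.0851
grip_force: 0.0
```

```bash
python3 - <<'E'
from h import *
s=ctrl.observe();e=s['eef_pos'];print(e,s['contact_force'])
p,W=cloud('wrist')
for s in(-1,1):
    m=(abs(W[...,0]-e[0])<.014)&((W[...,1]-e[1])*s>.040)&((W[...,1]-e[1])*s<.06)&(W[...,2]>.06)&(W[...,2]<.15)
    print(np.round(np.percentile(W[m][:,2],[0,.2,1]),4))
E
```

```text
[0.51810698 0.36784243 0.05030087] [0.21583292 0.9077221  0.22469233]
[0.0931 0.0946 0.0963]
[0.0933 0.0945 0.0963]
```

{"api": "send_rows", "payload": {"deltas": "0 0 0 0 0 0 0.2;0 0 0 0 0 0 0.5;0 0 0 0 0 0 0.6;0 0 0 0 0 0 0.6;0 0 0 0 0 0 0.6"}}

```text
time_s: 35.4
eef_pos: [0.5176, 0.3677, 0.0493]
eef_rot: [[-1.0, -0.0, -0.0], [-0.0, 1.0, -0.0], [0.0, -0.0, -1.0]]
contact_force: [1.1, -0.4, 1.2]
width: 0.061
grip_force: 64.8
```

{"api": "send_rows", "payload": {"deltas": "0 0 0 0 0 0.3 0.6;0 0 0 0 0 0.5 0.6;0 0 0 0 0 0.8 0.6;0 0 0 0 0 1 0.6;0 0 0 0 0 1 0.6;0 0 0 0 0 1 0.6;0 0 0 0 0 0.9 0.6;0 0 0 0 0 0 0.6"}}

```text
time_s: 36.4
eef_pos: [0.5185, 0.3683, 0.2175]
eef_rot: [[-1.0, -0.0, 0.004], [-0.0, 1.0, 0.003], [-0.004, 0.003, -1.0]]
contact_force: [0.0, 0.4, 0.0]
width: 0.0615
grip_force: 65.0
```

```bash
python3 -c "
from h import *
lid(['wrist'],.15,.3,pic='l2')
lid(['scene'],.086,.35,pic='l2')
lid(['top'],.06,.11)
"
```

```text
36.4 [0.5185 0.3683 0.2175] [0.  0.4 0. ] 0.0615 64.99192357063293
wrist 4624 z [0.2608 0.2643 0.2655] circle [0.5162 0.3686 0.0302] mean [0.497  0.3708 0.2642]
36.45 [0.518  0.368  0.2158] [-0.7 -0.1 -0.8] 0.0611 64.99213457107544
scene 174 z [0.0942 0.0996 0.1041] circle [0.5209 0.3707 0.0334] mean [0.5168 0.3688 0.0995]
36.5 [0.5176 0.3677 0.2147] [-0.6 -1.3 -0.8] 0.061 64.99207019805908
top 473 z [0.0743 0.097  0.1012] circle [0.5097 0.3678 0.0373] mean [0.5137 0.3655 0.0952]
```

View pics/l2wrist.png

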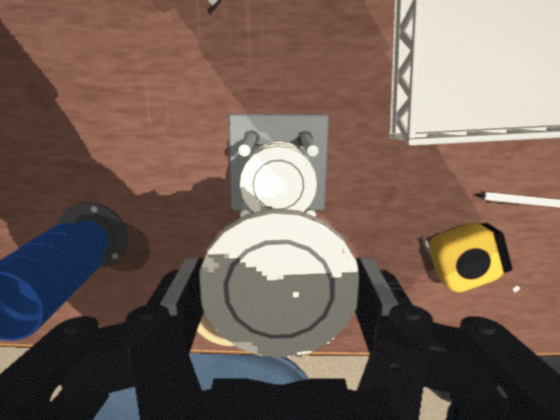

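The top lid is held, the next one has risen, and the holder is intact. I'll check tilt and centre with a plane fit.

```bash
cat >> h.py <<'E'
def held(pic=None):
    s=ctrl.observe();e=np.array(s['eef_pos']);p,W=cloud('wrist')
    if pic: save(p,pic+'.png')
    D=W-e; hsv=cv2.cvtColor(p,cv2.COLOR_RGB2HSV)
    m=(hsv[...,2]>75)&(hsv[...,1]<70)&(np.hypot(D[...,0],D[...,1])<.034)&(abs(D[...,1])<.0295)&(D[...,2]>.035)&(D[...,2]<.06)
    nn,L,st,ce=cv2.connectedComponentsWithStats(m.astype(np.uint8));i=1+st[1:,4].argmax();m=L==i
    Q=W[m];A=np.c_[Q[:,:2]-e[:2],np.ones(len(Q))]
    k=np.median(Q[:,2]);g=abs(Q[:,2]-k)<.006
    a=np.linalg.lstsq(A[g],Q[g,2],rcond=None)[0]
    x=Q[g];print(np.round(e,4),'slope',np.round(a,4),'n',g.sum(),'ext',np.round([x[:,0].min(),x[:,0].max(),x[:,1].min(),x[:,1].max()],4),'mid',np.round([(x[:,0].min()+x[:,0].max())/2,(x[:,1].min()+x[:,1].max())/2],4))
E
python3 -c "
from h import *
held()"
```

```text
[0.5174 0.3675 0.214 ] slope [ 0.0074 -0.0021  0.2609] n 17838 ext [0.4853 0.5496 0.338  0.397 ] mid [0.5174 0.3675]
```

{"api": "send_rows", "payload": {"deltas": "0 0 0 0.35 -0.88 0 0.6;0 0 0 0.35 -0.89 0 0.6;0 0 0 0.35 -0.89 0 0.6;0 0 0 0.35 -0.89 0 0.6;0 0 0 0.35 -0.89 0 0.6;0 0 0 0.35 -0.89 0 0.6;0 0 0 0.35 -0.88 0 0.6;0 0 0 0.35 -0.88 0 0.6"}}

```text
time_s: 37.6
eef_pos: [0.6014, 0.1539, 0.2136]
eef_rot: [[-1.0, -0.0, -0.001], [-0.0, 1.0, -0.0], [0.001, -0.0, -1.0]]
contact_force: [1.8, -0.0, -0.7]
width: 0.0611
grip_force: 65.0
```

{"api": "send_rows", "payload": {"deltas": "0 0 0 0 0 -0.9 0.6;0 0 0 0 0 -0.9 0.6;0 0 0 0 0 0 0.6;0 0 0 0 0 0 0.6"}}

```text
time_s: 38.1
eef_pos: [0.6017, 0.155, 0.1611]
eef_rot: [[-1.0, -0.0, 0.0], [-0.0, 1.0, 0.0], [-0.0, 0.0, -1.0]]
contact_force: [0.3, 0.2, 0.0]
width: 0.0613
grip_force: 65.2
```

```bash
python3 -c "
from h import *
held(); rep(['scene','top'])"
```

```text
[0.6017 0.155  0.1611] slope [ 0.0082 -0.0018  0.208 ] n 18191 ext [0.5693 0.6335 0.1256 0.1845] mid [0.6014 0.155 ]
38.15 [0.602  0.1552 0.1614] [ 0.4 -0.8  0.5] 0.0613
scene blue [0.6015 0.1553 0.0292] 0.1475 [264 173] 593
scene orange [ 0.6039 -0.1535  0.0294] 0.0967 [333 230] 491
top orange [ 0.6055 -0.1524  0.0295] 0.0953 [334 180] 458
```

{"api": "send_rows", "payload": {"deltas": "0 0 0 0 0 -0.7 0.6;0 0 0 0 0 -0.5 0.6;0 0 0 0 0 -0.3 0.6;0 0 0 0 0 -0.2 0.6;0 0 0 0 0 0 0.6;0 0 0 0 0 0 0.6"}}

```text
time_s: 39.0
eef_pos: [0.6018, 0.155, 0.1098]
eef_rot: [[-1.0, -0.0, 0.001], [-0.0, 1.0, 0.0], [-0.001, 0.0, -1.0]]
contact_force: [-0.2, -0.1, -0.8]
width: 0.0613
grip_force: 65.2
```

```bash
python3 -c "
from h import *
held(); rep([])"
```

```text
[0.6018 0.155  0.1098] slope [ 0.0089 -0.0014  0.1567] n 18155 ext [0.5697 0.6339 0.1255 0.1845] mid [0.6018 0.155 ]
39.05 [0.6019 0.155  0.1098] [ 0.2 -0.7  0.5] 0.0612
```

{"api": "send_rows", "payload": {"deltas": "0 0 0 0 0 0 0.25;0 0 0 0 0 0 0;0 0 0 0 0 0 0;0 0 0 0 0 0.6 0;0 0 0 0 0 1 0;0 0 0 0 0 1 0;0 0 0 0 0 0 0;0 0 0 0 0 0 0"}}

```text
time_s: 40.05
eef_pos: [0.6014, 0.1549, 0.1867]
eef_rot: [[-1.0, -0.0, -0.001], [-0.0, 1.0, -0.0], [0.001, -0.0, -1.0]]
contact_force: [-0.7, 0.2, -0.8]
width: 0.085
grip_force: 0.0
```

```bash
python3 -c "
from h import *
lid(['wrist','scene'],.14,.17,(.6015,.155),pic='l3'); rep(['scene'])"
```

```text
40.05 [0.6014 0.1549 0.1867] [-0.7  0.2 -0.8] 0.085 0.0
wrist 5818 z [0.1521 0.1537 0.155 ] circle [0.6004 0.1549 0.0309] mean [0.592  0.1543 0.1536]
scene 149 z [0.1507 0.1558 0.1605] circle [0.5971 0.1539 0.0292] mean [0.5932 0.1539 0.1559]
40.15 [0.6011 0.1548 0.1863] [-0.2 -0.1 -0.1] 0.0855
scene blue [0.6041 0.1579 0.0323] 0.1408 [264 178] 398
scene orange [ 0.6028 -0.1542  0.0294] 0.0973 [333 230] 483
```

View pics/l3wrist.png

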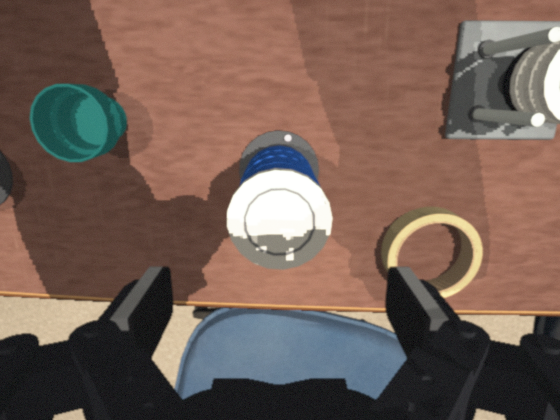

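The lid sits flat on the blue stack at (280,218), top at 0.154. Back to the holder for the second lid.

{"api": "send_rows", "payload": {"deltas": "0 0 0 -0.35 0.88 0 0;0 0 0 -0.35 0.89 0 0;0 0 0 -0.35 0.89 0 0;0 0 0 -0.35 0.89 0 0;0 0 0 -0.35 0.89 0 0;0 0 0 -0.35 0.89 0 0;0 0 0 -0.35 0.88 0 0;0 0 0 -0.35 0.88 0 0"}}

```text
time_s: 41.2
eef_pos: [0.5169, 0.3683, 0.1866]
eef_rot: [[-1.0, -0.0, -0.001], [-0.0, 1.0, -0.001], [0.001, -0.001, -1.0]]
contact_force: [-0.6, -0.2, -0.5]
width: 0.0852
grip_force: 0.0
```

{"api": "send_rows", "payload": {"deltas": "0 0 0 0 0 -0.8 0;0 0 0 0 0 -0.8 0;0 0 0 0 0 0 0;0 0 0 0 0 0 0"}}

```text
time_s: 41.7
eef_pos: [0.5178, 0.3677, 0.14]
eef_rot: [[-1.0, -0.0, 0.0], [-0.0, 1.0, 0.0], [-0.0, 0.0, -1.0]]
contact_force: [0.1, 0.5, -0.2]
width: 0.0853
grip_force: 0.0
```

```bash
python3 -c "
from h import *
lid(['wrist'],.07,.11,pic='l4')"
```

```text
41.7 [0.5178 0.3677 0.14  ] [ 0.1  0.5 -0.2] 0.0853 0.0
wrist 5912 z [0.081  0.0977 0.099 ] circle [0.5166 0.3679 0.0311] mean [0.508  0.3675 0.0969]
```

Same height and position as before, so I descend 0.090 to z = 0.050, grip and lift.

{"api": "send_rows", "payload": {"deltas": "0 0 0 0 0 -0.9 0;0 0 0 0 0 -0.9 0;0 0 0 0 0 -0.7 0;0 0 0 0 0 -0.5 0;0 0 0 0 0 0 0;0 0 0 0 0 0 0"}}

```text
time_s: 42.5
eef_pos: [0.5181, 0.368, 0.0504]
eef_rot: [[-1.0, -0.0, 0.001], [-0.0, 1.0, 0.001], [-0.001, 0.001, -1.0]]
contact_force: [0.4, 0.0, 0.0]
width: 0.0853
grip_force: 0.0
```

{"api": "send_rows", "payload": {"deltas": "0 0 0 0 0 0 0.2;0 0 0 0 0 0 0.5;0 0 0 0 0 0 0.6;0 0 0 0 0 0 0.6;0 0 0 0 0 0 0.6"}}

```text
time_s: 43.12
eef_pos: [0.5176, 0.3677, 0.0493]
eef_rot: [[-1.0, -0.0, 0.0], [-0.0, 1.0, 0.0], [-0.0, 0.0, -1.0]]
contact_force: [1.3, 0.2, 1.2]
width: 0.0613
grip_force: 64.8
```

{"api": "send_rows", "payload": {"deltas": "0 0 0 0 0 0.3 0.6;0 0 0 0 0 0.5 0.6;0 0 0 0 0 0.8 0.6;0 0 0 0 0 1 0.6;0 0 0 0 0 1 0.6;0 0 0 0 0 1 0.6;0 0 0 0 0 0.9 0.6;0 0 0 0 0 0 0.6"}}

```text
time_s: 44.12
eef_pos: [0.5185, 0.3683, 0.2175]
eef_rot: [[-1.0, -0.0, 0.004], [-0.0, 1.0, 0.003], [-0.004, 0.003, -1.0]]
contact_force: [-0.4, 0.1, -0.5]
width: 0.0615
grip_force: 65.0
```

{"api": "send_rows", "payload": {"deltas": "0 0 0 0 0 0.1 0.6;0 0 0 0 0 0 0.6"}}

```text
time_s: 44.38
eef_pos: [0.5173, 0.3675, 0.2169]
eef_rot: [[-1.0, -0.0, -0.001], [-0.0, 1.0, -0.0], [0.001, -0.0, -1.0]]
contact_force: [0.6, -0.4, -1.1]
width: 0.0613
grip_force: 65.0
```

```bash
python3 -c "
from h import *
held('l5'); rep([])"
```

```text
[0.5173 0.3675 0.2169] slope [ 0.0071 -0.0022  0.2636] n 17786 ext [0.4851 0.549  0.338  0.397 ] mid [0.5171 0.3675]
44.42 [0.5173 0.3675 0.2168] [ 0.5 -0.3 -0.1] 0.0613
```

View pics/l5.png

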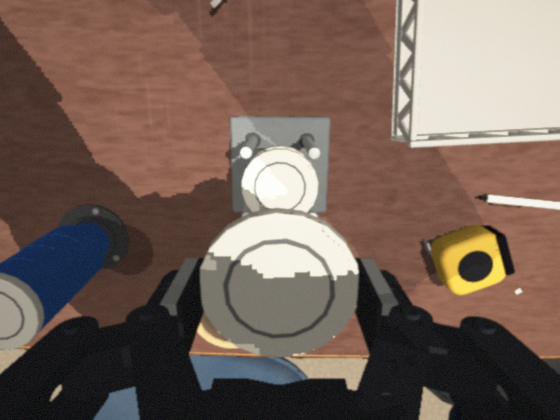

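The second lid is held level, the third has risen into place, and the blue cap is on at left. On to the orange stack.

{"api": "send_rows", "payload": {"deltas": "0 0 0 0.16 -0.96 0 0.6;0 0 0 0.16 -0.96 0 0.6;0 0 0 0.16 -0.96 0 0.6;0 0 0 0.16 -0.96 0 0.6;0 0 0 0.16 -0.96 0 0.6;0 0 0 0.16 -0.96 0 0.6;0 0 0 0.16 -0.96 0 0.6;0 0 0 0.16 -0.96 0 0.6"}}

```text
time_s: 45.42
eef_pos: [0.5557, 0.1362, 0.2168]
eef_rot: [[-1.0, -0.0, -0.001], [-0.0, 1.0, -0.0], [0.001, -0.0, -1.0]]
contact_force: [0.4, 0.0, -0.3]
width: 0.0613
grip_force: 65.0
```

{"api": "send_rows", "payload": {"deltas": "0 0 0 0.16 -0.97 0 0.6;0 0 0 0.16 -0.97 0 0.6;0 0 0 0.16 -0.97 0 0.6;0 0 0 0.16 -0.97 0 0.6;0 0 0 0.16 -0.97 0 0.6;0 0 0 0.16 -0.97 0 0.6;0 0 0 0.16 -0.97 0 0.6;0 0 0 0.16 -0.97 0 0.6"}}

```text
time_s: 46.42
eef_pos: [0.5941, -0.0965, 0.2168]
eef_rot: [[-1.0, -0.0, -0.001], [-0.0, 1.0, 0.0], [0.001, 0.0, -1.0]]
contact_force: [0.3, 0.3, -0.8]
width: 0.0616
grip_force: 65.0
```

{"api": "send_rows", "payload": {"deltas": "0 0 0 0.16 -0.97 0 0.6;0 0 0 0.16 -0.97 0 0.6;0 0 0 0 0 -0.9 0.6;0 0 0 0 0 -0.9 0.6;0 0 0 0 0 -0.9 0.6;0 0 0 0 0 -0.9 0.6;0 0 0 0 0 0 0.6;0 0 0 0 0 0 0.6"}}

```text
time_s: 47.42
eef_pos: [0.6043, -0.1538, 0.1103]
eef_rot: [[-1.0, -0.0, 0.001], [-0.0, 1.0, -0.0], [-0.001, -0.0, -1.0]]
contact_force: [-0.2, -0.5, -0.0]
width: 0.0613
grip_force: 65.2
```

```bash
python3 -c "
from h import *
held(); rep(['scene','top'])"
```

```text
[ 0.6043 -0.1538  0.1103] slope [ 0.0068 -0.0024  0.1569] n 18274 ext [ 0.5719  0.636  -0.1833 -0.1243] mid [ 0.6039 -0.1538]
47.48 [ 0.6046 -0.1539  0.1106] [-0.4 -0.  -0.1] 0.0616
scene blue [0.6027 0.156  0.0305] 0.1416 [264 178] 400
scene orange [ 0.6022 -0.1543  0.0291] 0.0966 [333 231] 448
```

Seated top would be 0.102. I release at about 0.105, so down 52 mm.

{"api": "send_rows", "payload": {"deltas": "0 0 0 0 0 -0.7 0.6;0 0 0 0 0 -0.5 0.6;0 0 0 0 0 -0.33 0.6;0 0 0 0 0 -0.2 0.6;0 0 0 0 0 0 0.6;0 0 0 0 0 0 0.6"}}

```text
time_s: 48.32
eef_pos: [0.6043, -0.1538, 0.0579]
eef_rot: [[-1.0, -0.0, 0.001], [-0.0, 1.0, -0.0], [-0.001, -0.0, -1.0]]
contact_force: [-0.1, 0.8, -0.4]
width: 0.0613
grip_force: 65.2
```

{"api": "send_rows", "payload": {"deltas": "0 0 0 0 0 0 0.25;0 0 0 0 0 0 0;0 0 0 0 0 0 0;0 0 0 0 0 0.6 0;0 0 0 0 0 1 0;0 0 0 0 0 1 0;0 0 0 0 0 0 0;0 0 0 0 0 0 0"}}

```text
time_s: 49.32
eef_pos: [0.6038, -0.1537, 0.1348]
eef_rot: [[-1.0, -0.0, -0.001], [-0.0, 1.0, 0.0], [0.001, 0.0, -1.0]]
contact_force: [0.7, -0.1, -0.1]
width: 0.0857
grip_force: 0.0
```

```bash
python3 -c "
from h import *
lid(['wrist'],.08,.13,(.6038,-.1537),pic='l6')
lid(['scene'],.13,.18,(.6015,.155),pic='l6');lid(['scene'],.08,.12);rep(['scene'])"
```

```text
49.33 [ 0.6038 -0.1537  0.1348] [ 0.7 -0.1 -0.1] 0.0857 0.0
wrist 5963 z [0.1001 0.1017 0.103 ] circle [ 0.6027 -0.1538  0.0309] mean [ 0.5949 -0.1546  0.1017]
49.38 [ 0.6035 -0.1536  0.1344] [ 0.4  0.2 -0.5] 0.0853 0.0
scene 214 z [0.1511 0.1558 0.1609] circle [0.6016 0.1551 0.031 ] mean [0.6014 0.1545 0.1558]
49.42 [ 0.6034 -0.1536  0.1344] [ 0.5 -0.  -0.3] 0.0852 0.0
scene none
49.48 [ 0.6034 -0.1536  0.1344] [-0.7  0.8 -0.6] 0.0856
scene blue [0.5992 0.1526 0.0277] 0.1428 [264 178] 402
scene orange [ 0.6051 -0.1529  0.032 ] 0.0958 [332 236] 236
```

View pics/l6wrist.png

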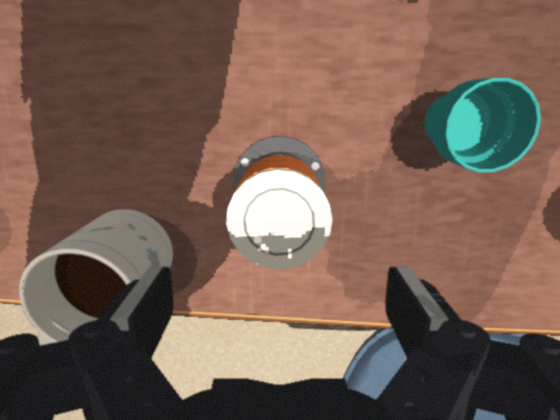

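View pics/l6scene.png

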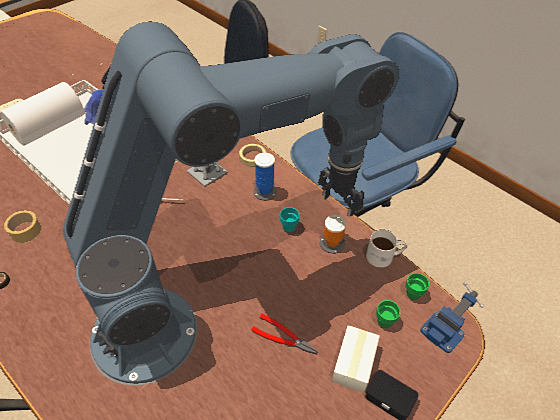

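Both stacks are capped: the orange lid at (280,218) in the wrist view, the blue at (264,160) in the scene view. No loose blue or orange pots are left, so I clear the arm upward and hand in.

{"api": "send_rows", "payload": {"deltas": "0 0 0 0 0 0.8 0;0 0 0 0 0 1 0;0 0 0 0 0 0 0;0 0 0 0 0 0 0;0 0 0 0 0 0 0"}}

```text
time_s: 50.15
eef_pos: [0.6035, -0.1536, 0.1883]
eef_rot: [[-1.0, -0.0, -0.002], [-0.0, 1.0, 0.0], [0.002, 0.0, -1.0]]
contact_force: [-0.3, -0.5, 0.3]
width: 0.0851
grip_force: 0.0
```

```bash
python3 -c "
from h import *
lid(['top'],.08,.12);rep(['scene']);print(ctrl.hand_in())"
```

```text
50.15 [ 0.6035 -0.1536  0.1883] [-0.3 -0.5  0.3] 0.0851 0.0
top 490 z [0.0824 0.0968 0.101 ] circle [0.5169 0.3672 0.0424] mean [0.5177 0.3665 0.0962]
50.2 [ 0.6035 -0.1536  0.1884] [ 0.1  0.3 -0.1] 0.0854
scene blue [0.6013 0.1542 0.0291] 0.1415 [264 178] 402
scene orange [ 0.6047 -0.1533  0.0318] 0.0952 [332 236] 236
the job is handed in; nothing more can be done
None
```

The job is handed in at about 50 s: three blue pots and one orange pot are nested and seated, both stacks are capped with level lids, and the other two lids are still in the holder; no verdict was returned.

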